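# Jack up the sunglasses showcase and hold it

### The job

The sunglasses showcase has to be levelled, so hold its side up for me while I slip a packer under the feet: first swing the red jack's folded pump handle out until it seats in line with the jack, then set the jack flat on the counter with its saddle centred under the red spot on the showcase's yellow lifting tab, and press the pump handle all the way down. Lift smoothly, because the case is full of glass, keep the arm off the showcase and leave the other things on the counter where they are. Finish while holding: your fingers stay pressing on the handle, with the showcase up on the jack, when the program ends.

Things in the scene. Friction and masses are not known exactly. Their poses are not given: they have to be found in the camera images.
- jack: red lever jack, loose on the counter, 0.9 kg. Origin on its underside below the saddle's axis; +x to the nose (saddle end), -x to the handle end. Base plate 100 mm wide, 8 mm thick, x = -150 to +35 mm. Ram housing 44 mm across, 34 mm high, round the origin. Behind it two red cheek plates form a yoke: x = -112 to -38 mm, 46 mm wide over the outsides, top 82 mm high
- jack_yoke (a point): middle of the yoke, at jack x = -75 mm, y = 0, 55 mm above the jack's underside: grip the jack here from above, fingers outside the two cheeks (46 mm across, closing along the jack's y), near its centre of mass. Same axes as the jack
- saddle (a point): centre of the top face of the jack's round saddle (36 mm across), 56 mm above the jack's underside when down; it rises 48 mm per rad of the pump, up to 24 mm
- pump (a joint): pump hinge, level axis along the jack's y: 0 = up (stub and handle 0.40 rad above level), 0.50 = right down at its stop (0.10 rad below level). A spring and the load bring it up again as soon as the handle is let go: the jack does not hold by itself. Holding the load takes 10 to 17 N at the grip; it moves with some damping
- pump_pivot (a point): the pump hinge's axis, between the cheeks at jack x = -50 mm, 60 mm above the jack's underside. A steel stub 20 mm thick runs from it 75 mm to the rear, to the handle's knuckle. Fixed in the jack, same axes
- knuckle (a point): the handle's fold axis at the end of the stub: at jack x = -119 mm, y = 0, 89 mm high while the pump is up. The fold axis stands square to the stub: while the pump is up it leans 0.40 rad from upright, its top towards the nose, so the handle's end rises as it swings to the rear. The handle reaches 155 mm from here: 16 mm steel bar, then the black grip. x axis: forward along the stub
- fold_handle (a joint): the handle's fold about the knuckle: 0 = folded (1.9 rad from straight, turned to the jack's +y side), 1.9 = swung out to the rear, in line with stub and jack, seated in the detent at its end stop. Starts partly folded. Stiff friction hinge (0.08 N m, under 1 N at the grip): it stays where it is left, and does not snap home by itself; the stop carries more force
- handle_grip (a point): on the top face of the handle's black grip (94 mm long, 28 mm wide, 22 mm thick), 115 mm from the knuckle and 40 mm from the handle's end: the place to press. Its x axis points along the handle to the knuckle, z out of the top face. Handle seated and pump up: at jack x = -229 mm, 144 mm high
- lift_point (a point): marked lift point: underside of the showcase's yellow lifting tab, straight below the red spot on its top; 64 mm above the counter at the start. Axes are the showcase's: +y points into it. The tab is 60 mm wide (x), 9 mm thick and sticks out 70 mm from the showcase's side; the point is 40 mm from the side, 30 mm from the tab's edge
- showcase (a joint): tilt of the showcase about the feet on its far side, rad: 0 = standing on all feet, grows as the tab's side is raised (1 mm at the tab = 0.0029 rad)
- case_base: the showcase: low glass case with white frame and blue plinth, full of sunglasses, about 9 kg, 340 mm (x) by 320 mm (y), 216 mm high. Origin on the counter midway between its two far feet; the case reaches from y = +20 to -300 mm, and its side with the tab faces -y. Raising the tab takes about 40 N
- lock_big: brass padlock lying flat, 56 x 50 x 18 mm; a bystander; origin on its underside
- lock_small: small steel padlock lying flat, 56 x 40 x 18 mm; a bystander; origin on its underside
- spray: small standing lens-spray bottle, 40 mm wide, 120 mm tall; a bystander; origin on its underside
- blank_box: cardboard box of key blanks, 70 x 100 x 40 mm; a bystander; origin on its underside
- driver: yellow screwdriver, 170 mm long, lying; a bystander; origin on its underside
- shades_out: pair of orange sunglasses standing on a grey cloth-covered card, 60 x 150 x 50 mm; a bystander; origin on its underside
- packers: two flat levelling packers, 60 x 40 mm, 12 mm high together; a bystander; origin on its underside

How it is judged (in metres and radians):
On the way, in this order (a step that is already met when the one before it is completed fails the run):
1. the jack's handle is swung out and seated (fold at least 1.84 rad), the jack not yet under the tab (value of joint fold_handle above 1.84 rad and horizontal distance between saddle and lift_point above 0.05 m), for 0.2 s.
2. the jack stands flat on the counter with its saddle within 15 mm of the point under the red spot, the showcase still down (horizontal distance between saddle and lift_point below 0.015 m and height (world z) of jack below 0.004 m and angle between jack's own z axis and vertical below 0.06 rad and value of joint showcase below 0.006 rad), for 0.2 s.
At the end, for the whole second after the job is handed in: Fingers press the handle (over 4 N), pump past 0.40 of 0.50 rad, fold over 1.80 rad; the showcase's side is up at least 8 mm at the tab (tilt over 0.023 rad) and carried by the jack (over 15 N), saddle within 18 mm of the lift point, jack flat on the counter, all still (value of joint showcase above 0.023 rad and value of joint pump above 0.4 rad and value of joint fold_handle above 1.8 rad and contact force between jack and case_base above 15 N and contact force between the fingers and jack above 4 N and horizontal distance between saddle and lift_point below 0.018 m and height (world z) of jack below 0.005 m and angle between jack's own z axis and vertical below 0.06 rad and angular speed of jack below 0.1 rad/s and velocity of joint showcase below 0.05 rad/s); the arm keeps its last pose, push and grip.
It fails at once if the arm leans on or lifts the showcase (contact force between the arm and case_base above 4 N).
It fails at once if the fingers lean on or lift the showcase (contact force between the fingers and case_base above 4 N).
It fails at once if the showcase is jerked up or dropped (tilting faster than 0.3 rad/s) (velocity of joint showcase above 0.3 rad/s or velocity of joint showcase below -0.3 rad/s).
It fails at once if the jack is tipped over (angle between jack's own z axis and vertical above 0.6 rad).
It fails at once if a bystander is moved by more than 30 mm (distance of any of lock_big, lock_small, spray, blank_box, driver, shades_out, packers from where it was at the start of the episode above 0.03 m).
It also fails if it takes over 72 s, if anything falls off the work surface, if the arm or the gripper's body presses on something with over 40 N, if the wrist force passes 120 N, or if a joint passes its speed limit or range.

### The arm

A 6-joint arm with a two-finger parallel gripper is mounted at the origin on the work surface. World frame = base frame: x ahead of the robot, y to its left, z up, the work surface at z = 0. Lengths are in mm, angles in rad, forces in N, time in s.
With the tool pointing down it reaches from about 350 to 775 mm from the base axis. Payload 7.3 kg.
Tool frame: the origin (TCP) lies between the finger pads; the fingertips stand 25 mm ahead of it and the grasp point (between the pads) lies 6 mm ahead of it; z points along the fingers, y is the line along which they close (so a half turn about z gives the same grasp; the last joint's range is limited). The gripper opens to 92 mm and grips with 3 to 60 N. Pads are 19 mm wide; open, the fingers measure 130 mm over their backs; the gripper's body (75 mm by 190 mm) begins 47 mm behind the grasp point.
Start: joints at [1.153, 0.342, 1.524, -0, 1.275, -0.146], TCP at [140.928, 505.749, 251.741] pointing down, gripper open.
Joint ranges: [-2.53, 2.53], [-0.77, 2.02], [0.04, 2.7], [-1, 4.14], [0.28, 2.66], [-3.11, 3.11]. Speed limits (rad/s): [2.57, 2.57, 3.14, 3.14, 3.14, 3.14].

### API

Orientations are given as [roll, pitch, yaw] about the fixed x, y, z axes, in that order (R = Rz(yaw) Ry(pitch) Rx(roll)).
In Python, from plant import bot gives the robot as it stands.
- The arm moves only by the tool play_rows, never from a script. Its argument "commands" is a list of rows, each an object of numbers: "x", "y", "z": the shift along the tool's x, y, z in m; "twist": the turn about the tool's z in degrees. In form: [{"x": .., "y": .., "z": .., "twist": ..}, ...]. A call has exactly 8 rows; each row is the pose to reach, as a shift and turn from the pose commanded when the call began, along the tool's axes at that moment; what a row does not reach only later rows make up. A row lasts 1/10 s, in which the tool goes at most 50 mm and 8.59 degrees, less where a joint would pass 70% of its speed; a pose out of reach is approached as far as the arm can. A call with a gripper value outside its range is refused whole. "jaw" is the closure, from 0 (fully open) to 1 (shut), set as the call begins (left out, the last holds). The fingers move at their own pace and stop on an object; the grip force is fixed at half the most. Time passes only in rows, so rows that repeat a pose let the fingers close, or fill a call up. It gives the time, the measured TCP pose, the force, the opening and the grip force at its end, in the units of the state.
- bot.get_obs(): the state, without advancing time (a new reading comes with each control period).
- bot.capture(name): name is "side" or "top" or "wrist"; returns a dict with "pixels" (480x640x3 uint8, red, green, blue), "fx", "fy", "cx", "cy" (pixels), "eye" and "rotation" of the camera in the world. Camera axes: x right, y down, z forward; pixel columns grow to the right and rows downward; lengths in mm; the calibration is good to about 2 mm. The wrist camera is an equidistant fisheye: a pixel r from the principal point sees the ray r / f radians off the axis. A picture is of the moment at which its call begins. There is no depth.
- bot.close_job(): hands the job in; it is judged then, once.
The state is a dict: "time": time; "joint_positions": joint angles; "dq": joint speeds; "tau": joint torques, N m; "tool_pos": TCP position; "tcp_rot": TCP orientation; "contact_force": force on the tool from outside, world axes, zero at the start; "moment": the same for the moment, N m; "grip_width": finger opening in mm; "finger_force": force on a finger pad.
Only numpy, scipy, OpenCV 4.12 (cv2) and the standard library are available. Lean on these libraries where they do the work, as an engineer would, in place of code of your own. Each camera call takes 0.05 s, during which the arm holds its last target. There are 200 camera calls.

## Working session

There is one attempt and no reset: what is moved stays moved. The work goes in short steps, Python scripts to look and compute and a tool call to move; the robot and the scene stay as the last step left them, time stands still between calls to the robot, and variables do not carry over. Pictures are saved under pics/ and viewed, at most 10 in all, crops included, and the job is handed in when it is done.

Besides the shell and the picture viewer there is one more tool, called after "Request:" as a command line: name --argument value ..., lists and objects as JSON in quotes. play_rows: Moves the arm, as the interface text tells. Its arguments: {"type":"object","properties":{"commands":{"type":"array"},"jaw":{"type":"number"}},"required":["commands"]}

```bash
mkdir -p pics
cat > h.py <<'E'
import numpy as np, cv2
from plant import bot
def shot(n,f):
    c=bot.capture(n); cv2.imwrite('pics/'+f,c['pixels'][:,:,::-1]); np.save('pics/'+f[:-4]+'.npy',{k:c[k] for k in c},allow_pickle=True); return c
def load(f): return np.load('pics/'+f+'.npy',allow_pickle=True).item()
def ray(c,u,v,fish=False):
    x=(u-c['cx'])/c['fx'];y=(v-c['cy'])/c['fy']
    if fish:
        r=np.hypot(x,y); d=np.array([x/r*np.sin(r),y/r*np.sin(r),np.cos(r)]) if r>0 else np.array([0,0,1.])
    else: d=np.array([x,y,1.])
    return np.array(c['rotation'])@d
def atz(c,u,v,z,fish=False):
    d=ray(c,u,v,fish);e=np.array(c['eye']);return e+d*(z-e[2])/d[2]
def proj(c,p):
    q=np.array(c['rotation']).T@(np.array(p)-np.array(c['eye']));return q[:2]/q[2]*[c['fx'],c['fy']]+[c['cx'],c['cy']]
E
python3 - <<'E'
from h import *
for n in('top','side'):
    c=shot(n,n+'0.png'); print(n,c['eye'],c['rotation'],c['fx'],c['cx'],c['cy'])
o=bot.get_obs();print(o)
E
```

```text
top [ 435.55753943   23.57387206 1379.22648679] [-3.04701499e+00  4.31735896e-04 -1.56863717e+00] 455.1266257160738 315.53353693277785 237.83345019457812
side [ 361.67299561  872.59464863 1173.24411438] [-2.44997016 -0.01801447 -2.88817887] 529.6166881137831 318.2973713358942 244.0479145608689
{'time': 0.1, 'joint_positions': array([ 1.15300495e+00,  3.42622902e-01,  1.52489892e+00,  2.67988120e-05,
        1.27538276e+00, -1.45969079e-01]), 'dq': array([-0.00066959, -0.00212438, -0.00208063,  0.00055644, -0.00067696,
        0.00206991]), 'tau': array([ 1.04322946e-03, -4.32001054e+01, -2.44695783e+01,  7.18528870e-02,
        5.25292335e-02, -9.57681959e-05]), 'tool_pos': array([140.78264826, 505.44598683, 251.13795691]), 'tcp_rot': array([-3.14029841e+00, -2.16176181e-04,  2.86976239e+00]), 'contact_force': array([-0.28459893,  0.25645217,  0.12498858]), 'moment': array([ 0.01749655, -0.05229498, -0.03127048]), 'finger_force': 0.0, 'grip_width': 91.82793667191983}
```

View pics/top0.png

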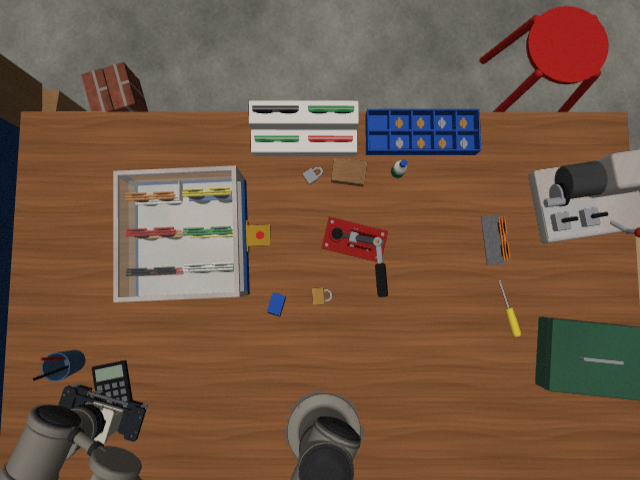

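View pics/side0.png

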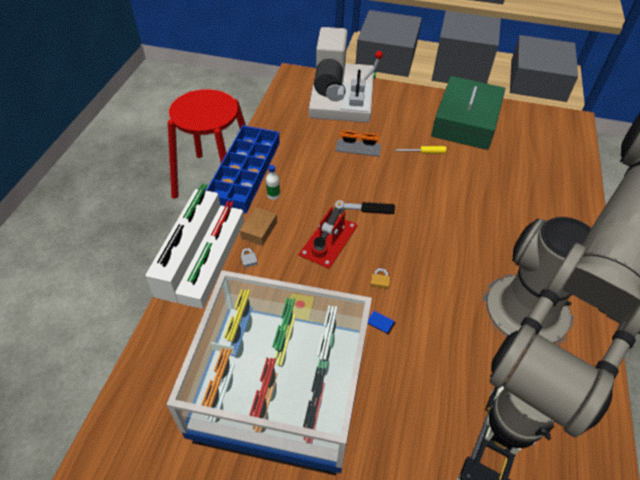

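```bash
cat >> h.py <<'E'
from scipy.spatial.transform import Rotation as Rn
def fix(c): c['rotation']=Rn.from_euler('xyz',np.ravel(c['rotation'])).as_matrix() if np.size(c['rotation'])==3 else c['rotation']; return c
_s=shot; shot=lambda n,f: fix(_s(n,f))
_l=load; load=lambda f: fix(_l(f))
E
python3 - <<'E'
from h import *
c=load('top0'); a=c['pixels'][150:330,230:430,::-1]
cv2.imwrite('pics/crop0.png',cv2.resize(a,None,fx=4,fy=3.3333,interpolation=cv2.INTER_CUBIC)[:600] if 0 else cv2.resize(a[40:],None,fx=4,fy=4,interpolation=cv2.INTER_CUBIC))
print(atz(c,260,235,73),atz(c,338,234,56),atz(c,320,400,0))
E
```

```text
[567.33675042 184.62418783  73.        ] [572.47158063 -41.22224162  56.        ] [86.77758175 10.26476627  0.        ]
```

View pics/crop0.png

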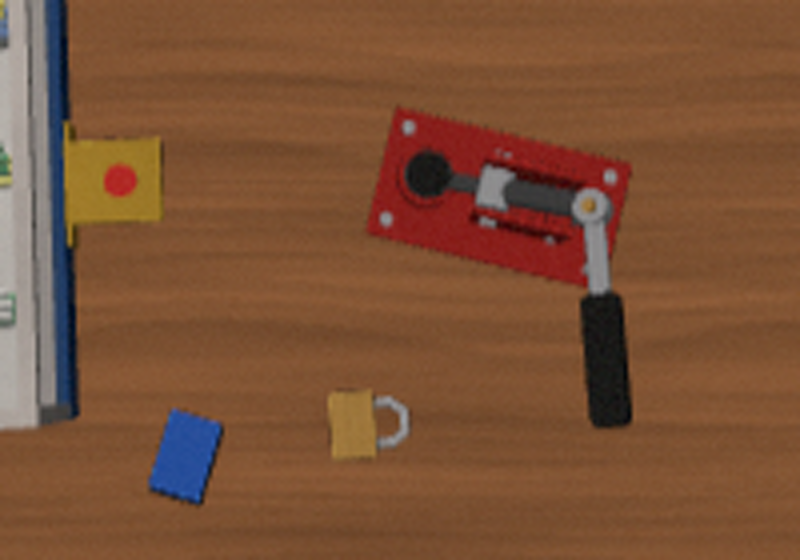

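```bash
cat >> h.py <<'E'
def jack(p,loc):
    return np.array([p[0],p[1],0])+Rn.from_euler('z',p[2]).apply(loc)
a=np.array([np.sin(.4),0,np.cos(.4)]);d0=np.array([-np.cos(.4),0,np.sin(.4)]);K=np.array([-119,0,89.])
def hand(fold,s,up=0): return K+s*(np.cos(1.9-fold)*d0+np.sin(1.9-fold)*np.array([0,1,0]))+up*a
E
python3 - <<'E'
from h import *
from scipy.optimize import least_squares as ls
c=load('top0'); px=lambda X,Y:np.array([230+X/4,190+Y/4])
obs=[((35,-50,8),(398,107)),((-150,-50,8),(632,165)),((-150,50,8),(590,288)),((35,50,8),(368,235)),((0,0,56),(428,174))]
def f(q):
    r=[proj(c,jack(q,np.array(l,float)))-px(*o) for l,o in obs]
    r+=[proj(c,jack(q,K+12*a))-px(590,205), proj(c,jack(q,hand(q[3],155)))-px(608,427),proj(c,jack(q,hand(q[3],60)))-px(598,293)]
    return np.ravel(r)
s=ls(f,[570,-40,1.4,1.0]); q=s.x; print('jack',q,s.fun.round(1))
P=lambda l:jack(q,np.array(l,float)).round()
print('yoke',P((-75,0,55)),'K',P(K),'grip',jack(q,hand(q[3],115)),'end',jack(q,hand(q[3],155)))
print('spot',atz(c,*px(120,180),73))
t=[atz(c,*px(*o),73)for o in((162,138),(162,221))];print(t)
print('lock',atz(c,*px(352,425),18),'pack',atz(c,*px(186,456),12), 'plinth corner',atz(c,*px(76,415),20),atz(c,*px(62,0),20))
for n,u,v,z in (('box',349,172,40),('lock2',312,175,18),('spray',400,168,60),('trayR',367,153,30)): print(n,atz(c,u,v,z))
E
```

```text
jack [574.57942665 -37.57370204   1.32505593   0.64577334] [-0.7 -0.5  0.  -0.1  2.9  1.1 -1.2 -0.7 -0.2 -0.2 -0.7  0.3  0.   0.2
 -0.  -0.1]
yoke [ 556. -110.   55.] K [ 546. -153.   89.] grip [ 431.60560751 -158.39604554  102.94136349] end [ 391.94503417 -160.27340361  107.79053339]
spot [567.33675042 184.62418783  73.        ]
[array([597.91070276, 154.68386031,  73.        ]), array([537.74600157, 153.99172278,  73.        ])]
lock [390.53099086  16.74348156  18.        ] pack [367.17056868 140.20416421  12.        ] plinth corner [397.50989207 221.38512172  20.        ] [709.64369268 236.97568386  20.        ]
box [760.98130419 -75.43684259  40.        ]
lock2 [756.79451937  35.61190914  18.        ]
spray [ 768.46676191 -224.68341811   60.        ]
trayR [ 822.18148714 -131.01771907   30.        ]
```

```bash
cat >> h.py <<'E'
def rows(wps,q=None):
    o=bot.get_obs(); p=np.array(o['tool_pos']); R=Rn.from_euler('xyz',o['tcp_rot']).as_matrix(); y0=o['tcp_rot'][2]
    print('now',p.round(1),np.round(o['tcp_rot'],3),'F',np.round(o['contact_force'],1),'t',round(o['time'],1))
    for x,y,z,yaw in wps:
        d=R.T@(np.array([x,y,z])-p); tw=-np.degrees((yaw-y0+np.pi)%(2*np.pi)-np.pi)
        print((d/1000).round(4),round(tw,1))
Q=[574.58,-37.57,1.325,.646]
def push(f,q=Q,s=105,yaw=1.325,extra=0):
    c=jack(q,hand(f,s)); e=jack(q,hand(f,s+1))-c; e[2]=0;e/=np.linalg.norm(e)
    n=np.array([-e[1],e[0],0])  # ccw motion direction
    tx=np.array([np.cos(yaw),np.sin(yaw)]);ty=np.array([-tx[1],tx[0]])
    off=14+abs(n[:2]@tx)*9.5+abs(n[:2]@ty)*19+extra
    r=c-n*off; return (r[0],r[1],c[2]-20+25,yaw)
E
python3 - <<'E'
from h import *
w=push(.5,extra=10); print(w)
rows([(140.8,505.4,340,2.87),(w[0],w[1],340,1.325),(w[0],w[1],w[2],1.325)])
E
```

```text
(np.float64(444.4667927434355), np.float64(-107.53743103477021), np.float64(100.94977391869068), 1.325)
now [140.8 505.4 251.1] [-3.14 -0.    2.87] F [-0.3  0.3  0.1] t 0.1
[-0.     -0.0002 -0.0889] -0.0
[-0.4571 -0.5091 -0.0883] 88.5
[-0.4571 -0.5087  0.1507] 88.5
```

Request:
play_rows --commands '[{"x": 0,"y": 0,"z": -0.045,"twist": 4},{"x": 0,"y": 0,"z": -0.09,"twist": 12},{"x": -0.035,"y": -0.028,"z": -0.09,"twist": 20},{"x": -0.073,"y": -0.058,"z": -0.09,"twist": 28},{"x": -0.111,"y": -0.088,"z": -0.09,"twist": 36},{"x": -0.149,"y": -0.118,"z": -0.09,"twist": 44},{"x": -0.187,"y": -0.148,"z": -0.09,"twist": 52},{"x": -0.225,"y": -0.178,"z": -0.09,"twist": 60}]' --jaw 1

```text
time: 0.9
tool_pos: [310.4, 272.1, 341.6]
tcp_rot: [-3.142, -0.0, 1.817]
contact_force: [-0.2, -0.1, 0.0]
grip_width: 32.4
finger_force: 0.0
```

Run:
```python
from h import *
w=push(.5,extra=10)
rows([(w[0],w[1],340,1.325),(w[0],w[1],w[2],1.325)])
```

```text
now [310.4 272.1 341.6] [-3.142 -0.     1.817] F [-0.2 -0.1  0. ] t 0.9
[-0.4009  0.0374  0.0016] 28.2
[-0.4009  0.0374  0.2406] 28.2
```

Request:
play_rows --commands '[{"x": -0.045,"y": 0.004,"z": 0,"twist": 5},{"x": -0.092,"y": 0.008,"z": 0,"twist": 10},{"x": -0.139,"y": 0.013,"z": 0,"twist": 15},{"x": -0.186,"y": 0.017,"z": 0,"twist": 20},{"x": -0.233,"y": 0.022,"z": 0,"twist": 25},{"x": -0.28,"y": 0.026,"z": 0,"twist": 28},{"x": -0.325,"y": 0.03,"z": 0,"twist": 28},{"x": -0.36,"y": 0.034,"z": 0,"twist": 28}]'

```text
time: 1.7
tool_pos: [432.7, -68.8, 341.4]
tcp_rot: [-3.141, 0.0, 1.332]
contact_force: [0.6, 0.3, 0.6]
grip_width: 0.1
finger_force: 0.0
```

Run:
```python
from h import *
w=push(.5,extra=10)
rows([(w[0],w[1],340,1.325),(w[0],w[1],w[2],1.325)])
```

```text
now [432.7 -68.8 341.4] [-3.141  0.     1.332] F [0.6 0.3 0.6] t 1.7
[-0.0348  0.0206  0.0014] 0.4
[-0.0348  0.0207  0.2404] 0.4
```

Request:
play_rows --commands '[{"x": -0.03,"y": 0.018,"z": 0.03},{"x": -0.03,"y": 0.018,"z": 0.075},{"x": -0.03,"y": 0.018,"z": 0.12},{"x": -0.03,"y": 0.018,"z": 0.165},{"x": -0.03,"y": 0.018,"z": 0.21},{"x": -0.03,"y": 0.018,"z": 0.24},{"x": -0.03,"y": 0.018,"z": 0.24},{"x": -0.03,"y": 0.018,"z": 0.24}]'

```text
invalid input at $.commands[0]: expected keys x, y, z, twist
```

Run:
```python
from h import *
rows([push(f) for f in np.linspace(.6,1.95,16)])
```

```text
now [432.7 -68.8 341.4] [-3.141  0.     1.332] F [0.6 0.3 0.6] t 1.7
[-0.0531  0.0217  0.2364] 0.4
[-0.0608  0.0219  0.2329] 0.4
[-0.0687  0.0227  0.2296] 0.4
[-0.0765  0.0243  0.2263] 0.4
[-0.0844  0.0266  0.2233] 0.4
[-0.0923  0.0296  0.2204] 0.4
[-0.1     0.0334  0.2177] 0.4
[-0.1077  0.0379  0.2153] 0.4
[-0.1151  0.0432  0.2132] 0.4
[-0.1222  0.0494  0.2113] 0.4
[-0.1289  0.0563  0.2097] 0.4
[-0.1352  0.064   0.2084] 0.4
[-0.1409  0.0725  0.2075] 0.4
[-0.1458  0.0816  0.2068] 0.4
[-0.15    0.0915  0.2065] 0.4
[-0.1533  0.1008  0.2065] 0.4
```

Request:
play_rows --commands '[{"x": -0.03,"y": 0.018,"z": 0.03,"twist": 0},{"x": -0.03,"y": 0.018,"z": 0.075,"twist": 0},{"x": -0.03,"y": 0.018,"z": 0.12,"twist": 0},{"x": -0.03,"y": 0.018,"z": 0.165,"twist": 0},{"x": -0.03,"y": 0.018,"z": 0.21,"twist": 0},{"x": -0.03,"y": 0.018,"z": 0.24,"twist": 0},{"x": -0.03,"y": 0.018,"z": 0.24,"twist": 0},{"x": -0.03,"y": 0.018,"z": 0.24,"twist": 0}]'

```text
time: 2.5
tool_pos: [443.1, -99.7, 102.1]
tcp_rot: [-3.141, -0.0, 1.334]
contact_force: [0.4, 0.4, 0.5]
grip_width: -0.0
finger_force: 0.0
```

Run:
```python
from h import *
rows([push(f) for f in np.linspace(.6,1.95,16)])
```

```text
now [443.1 -99.7 102.1] [-3.141 -0.     1.334] F [0.4 0.4 0.5] t 2.5
[-0.0256  0.0041 -0.0029] 0.5
[-0.0333  0.0042 -0.0064] 0.5
[-0.0411  0.0051 -0.0098] 0.5
[-0.049   0.0067 -0.013 ] 0.5
[-0.0569  0.0089 -0.0161] 0.5
[-0.0647  0.0119 -0.019 ] 0.5
[-0.0725  0.0157 -0.0216] 0.5
[-0.0801  0.0202 -0.024 ] 0.5
[-0.0876  0.0255 -0.0262] 0.5
[-0.0947  0.0316 -0.0281] 0.5
[-0.1014  0.0385 -0.0297] 0.5
[-0.1077  0.0462 -0.0309] 0.5
[-0.1134  0.0547 -0.0319] 0.5
[-0.1184  0.0639 -0.0326] 0.5
[-0.1226  0.0737 -0.0329] 0.5
[-0.1259  0.083  -0.0329] 0.5
```

Request:
play_rows --commands '[{"x": -0.013,"y": 0.003,"z": -0.002,"twist": 0},{"x": -0.024,"y": 0.004,"z": -0.003,"twist": 0},{"x": -0.032,"y": 0.004,"z": -0.006,"twist": 0},{"x": -0.041,"y": 0.005,"z": -0.01,"twist": 0},{"x": -0.049,"y": 0.007,"z": -0.013,"twist": 0},{"x": -0.057,"y": 0.009,"z": -0.016,"twist": 0},{"x": -0.065,"y": 0.012,"z": -0.019,"twist": 0},{"x": -0.072,"y": 0.016,"z": -0.022,"twist": 0}]'

```text
time: 3.3
tool_pos: [441.6, -174.1, 123.9]
tcp_rot: [-3.141, -0.0, 1.334]
contact_force: [0.3, 1.3, 0.2]
grip_width: 0.0
finger_force: 0.6
```

Request:
play_rows --commands '[{"x": -0.008,"y": 0.0045,"z": -0.002,"twist": 0},{"x": -0.015,"y": 0.0098,"z": -0.004,"twist": 0},{"x": -0.022,"y": 0.016,"z": -0.006,"twist": 0},{"x": -0.029,"y": 0.023,"z": -0.008,"twist": 0},{"x": -0.035,"y": 0.0305,"z": -0.009,"twist": 0},{"x": -0.041,"y": 0.039,"z": -0.01,"twist": 0},{"x": -0.046,"y": 0.048,"z": -0.011,"twist": 0},{"x": -0.046,"y": 0.048,"z": -0.011,"twist": 0}]'

```text
time: 4.1
tool_pos: [478.7, -230.6, 134.8]
tcp_rot: [3.14, 0.001, 1.334]
contact_force: [-0.4, 0.5, -0.2]
grip_width: 0.3
finger_force: 0.0
```

Run:
```python
from h import *
rows([push(f) for f in np.linspace(1.7,2,7)])
c=shot('top','top1.png');cv2.imwrite('pics/crop1.png',cv2.resize(c['pixels'][190:330,230:430,::-1],None,fx=4,fy=4,interpolation=cv2.INTER_CUBIC))
```

```text
now [ 478.7 -230.6  134.8] [3.140e+00 1.000e-03 1.334e+00] F [-0.4  0.5 -0.2] t 4.1
[ 0.0043 -0.0086  0.0007] 0.5
[ 0.0015 -0.0035  0.0003] 0.5
[-0.001   0.0018  0.0001] 0.5
[-0.0033  0.0073 -0.0001] 0.5
[-0.0053  0.013  -0.0001] 0.5
[-0.007   0.0178 -0.    ] 0.5
[-0.0085  0.0227  0.0001] 0.5
```

View pics/crop1.png

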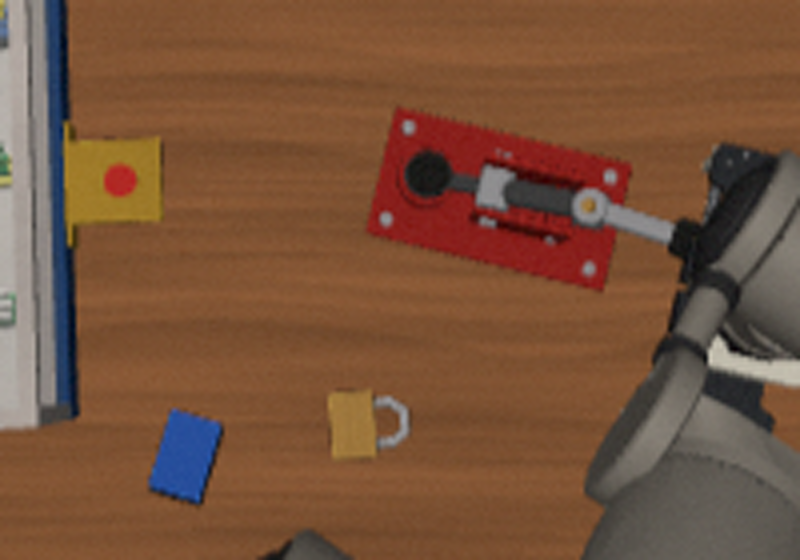

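Request:
play_rows --commands '[{"x": -0.001,"y": 0.003,"z": 0,"twist": 0},{"x": -0.003,"y": 0.006,"z": 0,"twist": 0},{"x": -0.004,"y": 0.009,"z": 0,"twist": 0},{"x": -0.005,"y": 0.012,"z": 0,"twist": 0},{"x": -0.006,"y": 0.015,"z": 0,"twist": 0},{"x": -0.007,"y": 0.018,"z": 0,"twist": 0},{"x": -0.007,"y": 0.02,"z": 0,"twist": 0},{"x": -0.007,"y": 0.02,"z": 0,"twist": 0}]'

```text
time: 4.95
tool_pos: [495.4, -241.1, 134.7]
tcp_rot: [3.142, 0.0, 1.334]
contact_force: [-0.9, 0.1, 0.4]
grip_width: 0.6
finger_force: 0.5
```

Request:
play_rows --commands '[{"x": 0,"y": 0.001,"z": 0,"twist": 0},{"x": 0,"y": 0.002,"z": 0,"twist": 0},{"x": 0,"y": 0.003,"z": 0,"twist": 0},{"x": 0,"y": 0.004,"z": 0,"twist": 0},{"x": 0,"y": 0.005,"z": 0,"twist": 0},{"x": 0,"y": 0.006,"z": 0,"twist": 0},{"x": 0,"y": 0.006,"z": 0,"twist": 0},{"x": 0,"y": 0.006,"z": 0,"twist": 0}]'

```text
time: 5.75
tool_pos: [501.2, -242.3, 134.7]
tcp_rot: [3.141, -0.0, 1.334]
contact_force: [-1.1, -0.6, -0.4]
grip_width: 0.4
finger_force: 0.6
```

Run:
```python
from h import *
rows([push(f) for f in np.linspace(1.7,2,7)])
```

```text
now [ 501.2 -242.3  134.7] [ 3.141 -0.     1.334] F [-1.1 -0.6 -0.4] t 5.8
[ 0.0103 -0.0332  0.0006] 0.5
[ 0.0076 -0.0281  0.0002] 0.5
[ 0.005  -0.0228 -0.    ] 0.5
[ 0.0028 -0.0173 -0.0002] 0.5
[ 0.0008 -0.0116 -0.0002] 0.5
[-0.001  -0.0068 -0.0002] 0.5
[-0.0025 -0.0019 -0.    ] 0.5
```

Request:
play_rows --commands '[{"x": 0,"y": 0.001,"z": 0,"twist": 0},{"x": 0,"y": 0.002,"z": 0,"twist": 0},{"x": 0,"y": 0.003,"z": 0,"twist": 0},{"x": 0,"y": 0.004,"z": 0,"twist": 0},{"x": 0,"y": 0.005,"z": 0,"twist": 0},{"x": 0,"y": 0.006,"z": 0,"twist": 0},{"x": 0,"y": 0.007,"z": 0,"twist": 0},{"x": 0,"y": 0.008,"z": 0,"twist": 0}]'

```text
time: 6.55
tool_pos: [509.0, -244.2, 134.7]
tcp_rot: [3.142, -0.0, 1.334]
contact_force: [-1.8, -0.7, -0.2]
grip_width: 0.3
finger_force: 0.9
```

Run:
```python
from h import *
print(bot.get_obs()['contact_force'],bot.get_obs()['moment'])
c=shot('top','top2.png');cv2.imwrite('pics/crop2.png',cv2.resize(c['pixels'][200:300,300:440,::-1],None,fx=5,fy=5,interpolation=cv2.INTER_CUBIC))
```

```text
[-1.7979532  -0.67786823 -0.19617643] [-0.17963877  0.39186318 -0.00787015]
```

View pics/crop2.png

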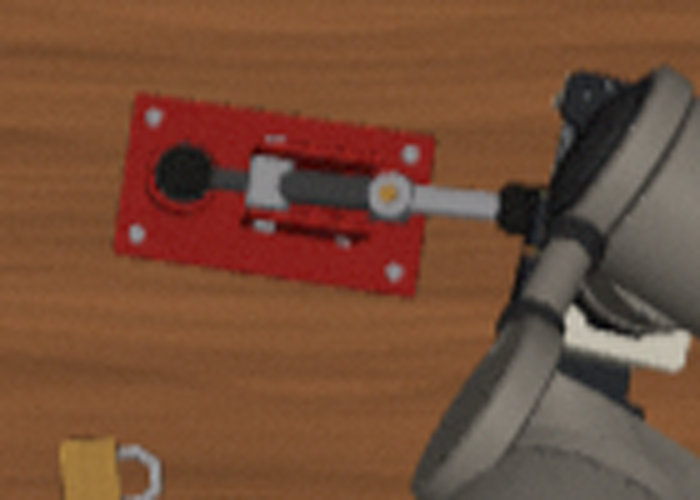

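Run:
```python
from h import *
from scipy.optimize import least_squares as ls
c=load('top2'); px=lambda X,Y:np.array([300+X/5,200+Y/5])
obs=[((35,-50,8),(137,93)),((-150,-50,8),(435,132)),((-150,50,8),(413,297)),((35,50,8),(115,253)),((0,0,56),(185,172))]
def f(q):
    r=[proj(c,jack(q,np.array(l,float)))-px(*o) for l,o in obs]
    r+=[proj(c,jack(q,K+12*a))-px(389,193), proj(c,jack(q,hand(q[3],58,8)))-px(500,205)]
    return np.ravel(r)
s=ls(f,[570,-40,1.4,1.8]); q=s.x; print('jack',q,s.fun.round(1))
print('yoke',jack(q,np.array([-75,0,55.])),jack(q,hand(1.9,115,11)))
```

```text
jack [571.05691492 -38.80774217   1.43250365   1.89244076] [-0.1 -0.3  0.7  0.3  0.9 -0.  -0.3  0.2  0.2  0.1  0.2 -0.1 -1.4 -0.2]
yoke [ 560.71799281 -113.09170201   55.        ] [ 540.64140342 -257.33967519  143.9147803 ]
```

```bash
cat >> h.py <<'E'
Q2=[571.06,-38.81,1.4325,1.9]
E
python3 - <<'E'
from h import *
g=jack(Q2,np.array([-70,0,68.]));y=Q2[2]
rows([(g[0],g[1],z,y) for z in(230,160,100,68)])
E
```

```text
now [ 509.1 -244.2  134.7] [ 3.141 -0.     1.334] F [-1.8 -1.1  0.4] t 6.6
[ 0.1446  0.0189 -0.0953] -5.6
[ 0.1446  0.0189 -0.0253] -5.6
[0.1445 0.0189 0.0347] -5.6
[0.1445 0.0189 0.0667] -5.6
```

Request:
play_rows --commands '[{"x": 0,"y": -0.008,"z": 0,"twist": 0},{"x": 0,"y": -0.025,"z": 0,"twist": 0},{"x": 0.01,"y": -0.025,"z": -0.04,"twist": 0},{"x": 0.03,"y": -0.025,"z": -0.08,"twist": -2},{"x": 0.06,"y": -0.015,"z": -0.095,"twist": -5.6},{"x": 0.1,"y": 0,"z": -0.095,"twist": -5.6},{"x": 0.135,"y": 0.014,"z": -0.095,"twist": -5.6},{"x": 0.1445,"y": 0.019,"z": -0.095,"twist": -5.6}]' --jaw 0

```text
time: 7.4
tool_pos: [562.5, -105.0, 230.0]
tcp_rot: [3.14, -0.001, 1.435]
contact_force: [-0.3, -0.9, -0.3]
grip_width: 59.7
finger_force: 0.0
```

Run:
```python
from h import *
g=jack(Q2,np.array([-70,0,68.]));y=Q2[2]
rows([(g[0],g[1],z,y) for z in(160,100,68)])
c=shot('wrist','w0.png');
```

```text
now [ 562.5 -105.   230. ] [ 3.140e+00 -1.000e-03  1.435e+00] F [-0.3 -0.9 -0.3] t 7.4
[-0.0033 -0.0007  0.07  ] 0.1
[-0.0034 -0.0008  0.13  ] 0.1
[-0.0034 -0.0009  0.162 ] 0.1
```

View pics/w0.png

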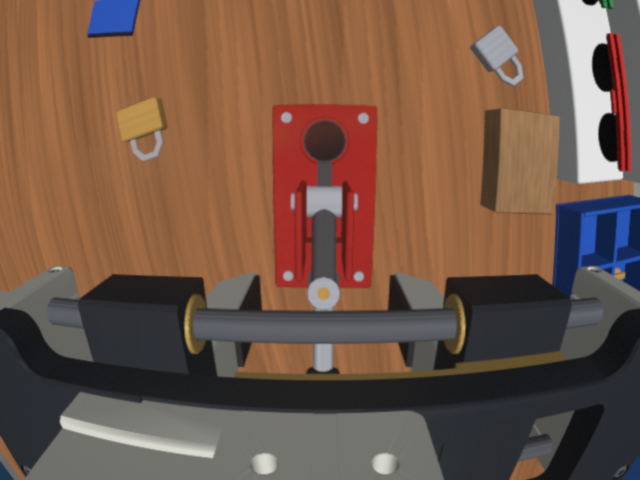

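Request:
play_rows --commands '[{"x": 0,"y": 0,"z": 0.02,"twist": 0},{"x": -0.001,"y": 0,"z": 0.05,"twist": 0},{"x": -0.001,"y": 0,"z": 0.08,"twist": 0},{"x": -0.001,"y": 0,"z": 0.11,"twist": 0},{"x": -0.001,"y": 0,"z": 0.135,"twist": 0},{"x": -0.001,"y": 0,"z": 0.155,"twist": 0},{"x": -0.001,"y": 0,"z": 0.162,"twist": 0},{"x": -0.001,"y": 0,"z": 0.162,"twist": 0}]' --jaw 0

```text
time: 8.25
tool_pos: [560.3, -109.7, 67.0]
tcp_rot: [-3.14, -0.0, 1.431]
contact_force: [-0.0, 0.4, 0.1]
grip_width: 91.8
finger_force: 0.0
```

Request:
play_rows --commands '[{"x": 0,"y": 0,"z": 0,"twist": 0},{"x": 0,"y": 0,"z": 0,"twist": 0},{"x": 0,"y": 0,"z": 0,"twist": 0},{"x": 0,"y": 0,"z": 0,"twist": 0},{"x": 0,"y": 0,"z": 0,"twist": 0},{"x": 0,"y": 0,"z": 0,"twist": 0},{"x": 0,"y": 0,"z": 0,"twist": 0},{"x": 0,"y": 0,"z": 0,"twist": 0}]' --jaw 1

```text
time: 9.05
tool_pos: [561.3, -109.2, 67.8]
tcp_rot: [3.141, -0.0, 1.432]
contact_force: [0.4, -0.6, 1.4]
grip_width: 46.0
finger_force: 30.0
```

Request:
play_rows --commands '[{"x": 0,"y": 0,"z": 0,"twist": 0},{"x": 0,"y": 0,"z": 0,"twist": 0},{"x": 0,"y": 0,"z": -0.001,"twist": 0},{"x": 0,"y": 0,"z": -0.002,"twist": 0},{"x": 0,"y": 0,"z": -0.003,"twist": 0},{"x": 0,"y": 0,"z": -0.004,"twist": 0},{"x": 0,"y": 0,"z": -0.005,"twist": 0},{"x": 0,"y": 0,"z": -0.005,"twist": 0}]'

```text
time: 9.85
tool_pos: [561.1, -109.1, 72.7]
tcp_rot: [-3.142, -0.0, 1.432]
contact_force: [0.7, -0.2, -8.8]
grip_width: 46.2
finger_force: 30.0
```

Run:
```python
from h import *
o=bot.get_obs();print(o['moment'],o['tau'].round(2))
# target jack
t=[567.5,182.5,1.62]; g=lambda p,z:(*jack(p,np.array([-70,0,0.]))[:2],z,p[2])
z=o['tool_pos'][2]
rows([g((568,60,1.62),z),g(t,z)])
```

```text
[-0.13301783  0.07813799 -0.05803155] [ 1.000e-02 -5.631e+01 -2.130e+01  1.000e-01  1.200e-01 -0.000e+00]
now [ 561.1 -109.1   72.7] [-3.142 -0.     1.432] F [ 0.7 -0.2 -8.8] t 9.8
[ 0.0997 -0.0035  0.    ] -10.8
[ 0.2209 -0.021   0.    ] -10.8
```

Request:
play_rows --commands '[{"x": 0.01,"y": 0,"z": 0,"twist": -1},{"x": 0.025,"y": -0.001,"z": 0,"twist": -3},{"x": 0.04,"y": -0.001,"z": 0,"twist": -5},{"x": 0.055,"y": -0.002,"z": 0,"twist": -7},{"x": 0.07,"y": -0.003,"z": 0,"twist": -9},{"x": 0.085,"y": -0.003,"z": 0,"twist": -10.8},{"x": 0.099,"y": -0.0035,"z": 0.001,"twist": -10.8},{"x": 0.099,"y": -0.0035,"z": 0.001,"twist": -10.8}]'

```text
time: 10.65
tool_pos: [571.4, -8.2, 71.5]
tcp_rot: [-3.141, -0.001, 1.622]
contact_force: [-0.6, -0.5, -8.1]
grip_width: 46.4
finger_force: 30.0
```

Run:
```python
from h import *
c=shot('top','top3.png');cv2.imwrite('pics/crop3.png',cv2.resize(c['pixels'][190:290,230:370,::-1],None,fx=5,fy=5,interpolation=cv2.INTER_CUBIC))
t=[567.5,182.5,1.62]; g=lambda p,z:(*jack(p,np.array([-71,0,0.]))[:2],z,p[2])
z=bot.get_obs()['tool_pos'][2]
rows([g(t,z)])
```

```text
now [571.4  -9.4  71.6] [-3.141 -0.     1.622] F [ 0.   0.1 -9.4] t 10.7
[0.1208 0.0057 0.    ] 0.1
```

View pics/crop3.png

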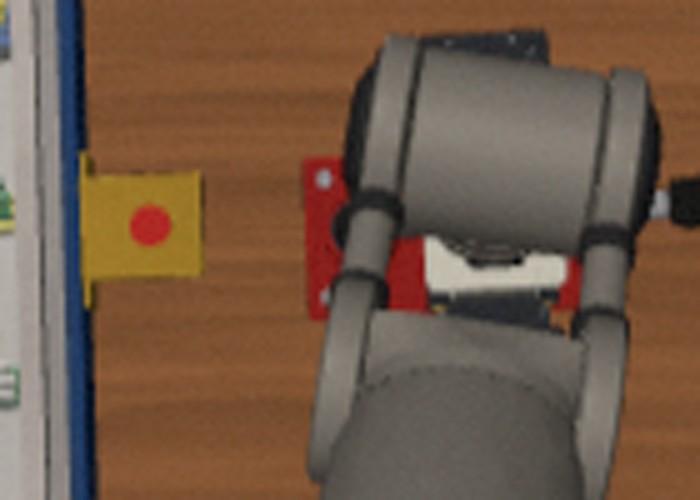

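Run:
```python
from h import *
c=load('top3')
px=lambda X,Y:np.array([230+X/5,190+Y/5])
A=atz(c,*px(305,160),12);B=atz(c,*px(313,318),12);d=A-B
print(A,B,np.linalg.norm(d)); m=(A+B)/2; 
for y in (1.62,): print('saddle',m[:2]-35*np.array([np.cos(y),np.sin(y)]), 'yaw from edge',np.arctan2(d[1],d[0])+np.pi/2)
print('pred',jack((0,0,1.622),np.array([71,0,0.]))+[571.4,-9.4,0])
print('spot',atz(c,*px(151,226),73))
e=[atz(c,*px(u,v),73) for u,v in((202,172),(203,276))];print(e)
```

```text
[613.24719152  98.82587033  12.        ] [517.47166292  93.31896542  12.        ] 95.9337160719088
saddle [567.08086099  61.11477685] yaw from edge 1.6282311262036648
pred [567.76612758  61.50694586   0.        ]
spot [566.75812435 184.03929474  73.        ]
[array([598.20130806, 154.97633551,  73.        ]), array([537.890964  , 153.70551003,  73.        ])]
```

Request:
play_rows --commands '[{"x": 0.012,"y": 0.0005,"z": 0,"twist": 0},{"x": 0.03,"y": 0.001,"z": 0,"twist": 0},{"x": 0.05,"y": 0.002,"z": 0,"twist": 0},{"x": 0.07,"y": 0.003,"z": 0,"twist": 0},{"x": 0.088,"y": 0.004,"z": 0,"twist": 0},{"x": 0.104,"y": 0.005,"z": 0,"twist": 0},{"x": 0.115,"y": 0.0055,"z": 0,"twist": 0},{"x": 0.1205,"y": 0.0055,"z": 0,"twist": 0}]'

```text
time: 11.5
tool_pos: [570.9, 111.0, 71.7]
tcp_rot: [3.142, -0.0, 1.621]
contact_force: [0.4, -0.3, -8.7]
grip_width: 46.2
finger_force: 30.0
```

Request:
play_rows --commands '[{"x": 0,"y": 0,"z": 0,"twist": 0},{"x": 0,"y": 0,"z": 0,"twist": 0},{"x": 0,"y": 0,"z": 0.001,"twist": 0},{"x": 0,"y": 0,"z": 0.002,"twist": 0},{"x": 0,"y": 0,"z": 0.003,"twist": 0},{"x": 0,"y": 0,"z": 0.0035,"twist": 0},{"x": 0,"y": 0,"z": 0.004,"twist": 0},{"x": 0,"y": 0,"z": 0.004,"twist": 0}]'

```text
time: 12.3
tool_pos: [571.0, 109.9, 67.8]
tcp_rot: [3.141, -0.0, 1.62]
contact_force: [-0.3, -0.1, -8.2]
grip_width: 45.9
finger_force: 30.0
```

Run:
```python
from h import *
o=bot.get_obs();print(o['tool_pos'],o['tcp_rot'],o['contact_force'],jack((0,0,o['tcp_rot'][2]),np.array([71,0,0.]))+o['tool_pos'])
```

```text
[571.03292033 109.91271449  67.84239308] [ 3.14130922e+00 -4.54721937e-05  1.62007895e+00] [-0.29685328 -0.11483677 -8.17542004] [567.53527056 180.82651037  67.84239308]
```

Request:
play_rows --commands '[{"x": 0.001,"y": 0,"z": 0.0003,"twist": 0},{"x": 0.002,"y": 0,"z": 0.0006,"twist": 0},{"x": 0.002,"y": 0,"z": 0.0009,"twist": 0},{"x": 0.002,"y": 0,"z": 0.0012,"twist": 0},{"x": 0.002,"y": 0,"z": 0.0015,"twist": 0},{"x": 0.002,"y": 0,"z": 0.0015,"twist": 0},{"x": 0.002,"y": 0,"z": 0.0015,"twist": 0},{"x": 0.002,"y": 0,"z": 0.0015,"twist": 0}]'

```text
time: 13.1
tool_pos: [571.3, 111.7, 67.8]
tcp_rot: [3.14, 0.0, 1.62]
contact_force: [-3.1, -4.7, 7.5]
grip_width: 45.9
finger_force: 30.0
```

Request:
play_rows --commands '[{"x": 0,"y": 0,"z": -0.0005,"twist": 0},{"x": 0,"y": 0,"z": -0.0005,"twist": 0},{"x": 0,"y": 0,"z": -0.0005,"twist": 0},{"x": 0,"y": 0,"z": -0.0005,"twist": 0},{"x": 0,"y": 0,"z": -0.02,"twist": 0},{"x": 0,"y": 0,"z": -0.055,"twist": 0},{"x": 0,"y": 0,"z": -0.095,"twist": 0},{"x": 0,"y": 0,"z": -0.14,"twist": 0}]' --jaw 0

```text
time: 13.9
tool_pos: [570.2, 112.1, 206.8]
tcp_rot: [-3.14, -0.0, 1.62]
contact_force: [0.2, 0.0, -0.3]
grip_width: 91.8
finger_force: 0.0
```

Request:
play_rows --commands '[{"x": -0.01,"y": 0,"z": -0.01,"twist": 0},{"x": -0.035,"y": 0,"z": -0.01,"twist": 0},{"x": -0.065,"y": 0,"z": -0.01,"twist": 0},{"x": -0.095,"y": 0,"z": -0.01,"twist": 0},{"x": -0.125,"y": 0,"z": -0.01,"twist": 0},{"x": -0.15,"y": 0,"z": -0.01,"twist": 0},{"x": -0.158,"y": 0,"z": -0.01,"twist": 0},{"x": -0.158,"y": 0,"z": -0.01,"twist": 0}]' --jaw 1

```text
time: 14.7
tool_pos: [578.5, -46.7, 215.6]
tcp_rot: [-3.141, -0.0, 1.618]
contact_force: [-0.0, -0.1, -0.2]
grip_width: 32.7
finger_force: 0.0
```

Run:
```python
from h import *
c=shot('wrist','w1.png'); o=bot.get_obs();print(o['tool_pos'],o['tcp_rot'],o['grip_width'],c['eye'],c['fx'],c['cx'],c['cy'])
```

```text
[578.49052002 -45.61066917 215.77773244] [-3.14102674e+00 -7.76577749e-04  1.61932205e+00] 28.140393291119562 [574.73752751  24.4478801  349.30541647] 371.64829954431775 324.43296252581234 236.67877168087455
```

View pics/w1.png

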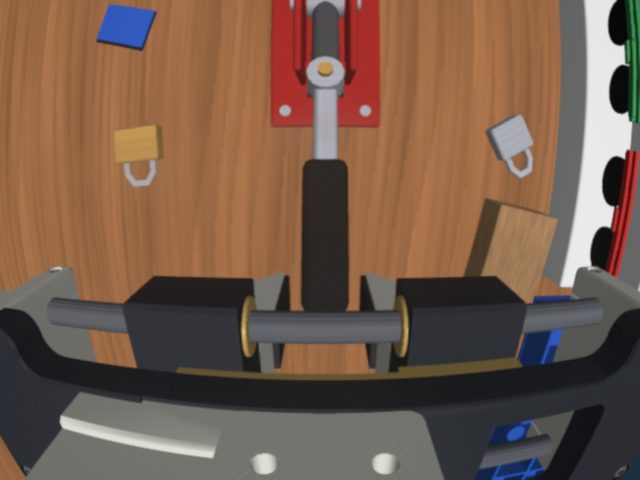

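Run:
```python
from h import *
c=load('w1')
A=atz(c,271,126,8,True);B=atz(c,380,126,8,True);k=atz(c,325,69,101,True)
print(A,B,k,np.linalg.norm(A-B),np.arctan2(*(B-A)[1::-1]))
m=(A+B)/2;y=1.62;print('saddle',m+150*np.array([np.cos(y),np.sin(y),0]))
g1,g2=atz(c,325,160,120,True),atz(c,325,310,160,True);print(g1,g2)
J=(567.5,182.5,1.62)
w=[]
for th in [-.1,0,.1,.2,.3,.4,.5,.52]:
    al=np.arctan2(84,179)-th; r=np.hypot(179,84)
    p=jack(J,np.array([-50-r*np.cos(al),0,60+r*np.sin(al)+25])); w.append((*p,1.62))
rows(w)
```

```text
[525.05502778  33.5792276    8.        ] [624.30399468  38.35183318   8.        ] [572.5488765   70.85349969 101.        ] 99.36365127867036 0.04805019266274971
saddle [567.30193794 185.78399191   8.        ]
[575.41175677  10.71337599 120.        ] [579.28327528 -70.06152113 160.        ]
now [578.5 -45.6 215.8] [-3.141e+00 -1.000e-03  1.619e+00] F [0.1 0.2 0.2] t 14.8
[0.0086 0.0003 0.0293] -0.0
[-0.0007  0.0003  0.0468] -0.0
[-0.0082  0.0003  0.0651] -0.0
[-0.0138  0.0003  0.084 ] -0.0
[-0.0175  0.0003  0.1034] -0.0
[-0.0193  0.0003  0.1231] -0.0
[-0.0191  0.0003  0.1429] -0.0
[-0.0188  0.0003  0.1468] -0.0
```

Request:
play_rows --commands '[{"x": 0,"y": 0,"z": 0.01,"twist": 0},{"x": 0,"y": 0,"z": 0.02,"twist": 0},{"x": 0,"y": 0,"z": 0.03,"twist": 0},{"x": 0,"y": 0,"z": 0.036,"twist": 0},{"x": 0,"y": 0,"z": 0.04,"twist": 0},{"x": 0,"y": 0,"z": 0.043,"twist": 0},{"x": 0,"y": 0,"z": 0.046,"twist": 0},{"x": -0.001,"y": 0,"z": 0.048,"twist": 0}]' --jaw 1

```text
time: 15.55
tool_pos: [578.9, -46.8, 168.3]
tcp_rot: [3.141, 0.0, 1.62]
contact_force: [-0.9, -0.2, 1.6]
grip_width: 0.5
finger_force: 0.6
```

Request:
play_rows --commands '[{"x": -0.001,"y": 0,"z": 0.002,"twist": 0},{"x": -0.002,"y": 0,"z": 0.004,"twist": 0},{"x": -0.003,"y": 0,"z": 0.0065,"twist": 0},{"x": -0.004,"y": 0,"z": 0.009,"twist": 0},{"x": -0.005,"y": 0,"z": 0.0115,"twist": 0},{"x": -0.006,"y": 0,"z": 0.014,"twist": 0},{"x": -0.007,"y": 0,"z": 0.0165,"twist": 0},{"x": -0.008,"y": 0,"z": 0.0185,"twist": 0}]'

```text
time: 16.35
tool_pos: [579.0, -54.9, 149.4]
tcp_rot: [-3.141, -0.0, 1.62]
contact_force: [0.1, 1.9, 1.2]
grip_width: 0.1
finger_force: 0.7
```

Run:
```python
from h import *
J=(567.5,183.5,1.62)
w=[]
for th in [.1,.15,.2,.25,.3,.35,.4,.45,.5,.52]:
    al=np.arctan2(84,179)-th; r=np.hypot(179,84)
    p=jack(J,np.array([-50-r*np.cos(al),0,60+r*np.sin(al)+25])); w.append((*p,1.62))
rows(w)
```

```text
now [579.  -54.9 149.4] [-3.141 -0.     1.62 ] F [0.1 1.9 1.2] t 16.4
[ 0.0022  0.0002 -0.0013] 0.0
[-0.0009  0.0002  0.0081] 0.0
[-0.0034  0.0002  0.0177] 0.0
[-0.0055  0.0002  0.0273] 0.0
[-0.0071  0.0002  0.0371] 0.0
[-0.0083  0.0002  0.0469] 0.0
[-0.0089  0.0002  0.0568] 0.0
[-0.009   0.0002  0.0666] 0.0
[-0.0087  0.0002  0.0765] 0.0
[-0.0084  0.0002  0.0805] 0.0
```

Request:
play_rows --commands '[{"x": 0,"y": 0,"z": 0.002,"twist": 0},{"x": 0,"y": 0,"z": 0.004,"twist": 0},{"x": 0,"y": 0,"z": 0.0065,"twist": 0},{"x": -0.001,"y": 0,"z": 0.009,"twist": 0},{"x": -0.002,"y": 0,"z": 0.0115,"twist": 0},{"x": -0.002,"y": 0,"z": 0.014,"twist": 0},{"x": -0.003,"y": 0,"z": 0.0165,"twist": 0},{"x": -0.003,"y": 0,"z": 0.019,"twist": 0}]'

```text
time: 17.15
tool_pos: [580.0, -58.0, 132.4]
tcp_rot: [3.139, 0.001, 1.62]
contact_force: [-2.6, -0.1, 12.8]
grip_width: 0.2
finger_force: 6.2
```

Request:
play_rows --commands '[{"x": -0.001,"y": 0,"z": 0.0025,"twist": 0},{"x": -0.001,"y": 0,"z": 0.005,"twist": 0},{"x": -0.002,"y": 0,"z": 0.0075,"twist": 0},{"x": -0.002,"y": 0,"z": 0.01,"twist": 0},{"x": -0.002,"y": 0,"z": 0.0125,"twist": 0},{"x": -0.003,"y": 0,"z": 0.015,"twist": 0},{"x": -0.003,"y": 0,"z": 0.0175,"twist": 0},{"x": -0.003,"y": 0,"z": 0.02,"twist": 0}]'

```text
time: 17.95
tool_pos: [580.3, -61.6, 112.7]
tcp_rot: [3.138, 0.002, 1.62]
contact_force: [-2.3, -2.9, 13.2]
grip_width: 0.5
finger_force: 6.8
```

Run:
```python
from h import *
J=(567.5,183.5,1.62)
w=[]
for th in [.35,.4,.45,.5,.52]:
    al=np.arctan2(84,179)-th; r=np.hypot(179,84)
    p=jack(J,np.array([-50-r*np.cos(al),0,60+r*np.sin(al)+25])); w.append((*p,1.62))
rows(w)
c=shot('top','top4.png');cv2.imwrite('pics/crop4.png',cv2.resize(c['pixels'][190:290,230:370,::-1],None,fx=5,fy=5,interpolation=cv2.INTER_CUBIC))
```

```text
now [580.3 -61.6 112.7] [3.138e+00 2.000e-03 1.620e+00] F [-2.3 -2.9 13.2] t 17.9
[-0.0015 -0.0008  0.0101] 0.0
[-0.0021 -0.0008  0.02  ] 0.0
[-0.0023 -0.0008  0.0299] 0.0
[-0.0019 -0.0009  0.0398] 0.0
[-0.0016 -0.0009  0.0437] 0.0
```

Load taken at the expected height (13 N). Continuing down to the stop.

Request:
play_rows --commands '[{"x": 0,"y": 0,"z": 0.0025,"twist": 0},{"x": -0.001,"y": 0,"z": 0.005,"twist": 0},{"x": -0.001,"y": 0,"z": 0.0075,"twist": 0},{"x": -0.0015,"y": 0,"z": 0.01,"twist": 0},{"x": -0.0015,"y": 0,"z": 0.0125,"twist": 0},{"x": -0.002,"y": 0,"z": 0.015,"twist": 0},{"x": -0.002,"y": 0,"z": 0.0175,"twist": 0},{"x": -0.002,"y": 0,"z": 0.02,"twist": 0}]'

```text
time: 18.8
tool_pos: [580.4, -63.4, 92.7]
tcp_rot: [3.139, 0.001, 1.62]
contact_force: [-2.7, -1.3, 14.5]
grip_width: 0.4
finger_force: 7.3
```

Request:
play_rows --commands '[{"x": 0,"y": 0,"z": 0.0025,"twist": 0},{"x": 0,"y": 0,"z": 0.005,"twist": 0},{"x": 0,"y": 0,"z": 0.0075,"twist": 0},{"x": 0,"y": 0,"z": 0.01,"twist": 0},{"x": 0,"y": 0,"z": 0.0125,"twist": 0},{"x": 0,"y": 0,"z": 0.015,"twist": 0},{"x": 0,"y": 0,"z": 0.017,"twist": 0},{"x": 0,"y": 0,"z": 0.019,"twist": 0}]'

```text
time: 19.6
tool_pos: [580.6, -63.4, 74.1]
tcp_rot: [3.138, 0.001, 1.62]
contact_force: [-3.8, -0.1, 21.8]
grip_width: 0.2
finger_force: 10.8
```

Request:
play_rows --commands '[{"x": 0,"y": 0,"z": 0.0005,"twist": 0},{"x": 0,"y": 0,"z": 0.001,"twist": 0},{"x": 0,"y": 0,"z": 0.001,"twist": 0},{"x": 0,"y": 0,"z": 0.001,"twist": 0},{"x": 0,"y": 0,"z": 0.001,"twist": 0},{"x": 0,"y": 0,"z": 0.001,"twist": 0},{"x": 0,"y": 0,"z": 0.001,"twist": 0},{"x": 0,"y": 0,"z": 0.001,"twist": 0}]'

```text
time: 20.4
tool_pos: [580.8, -63.3, 73.9]
tcp_rot: [3.137, 0.002, 1.62]
contact_force: [-4.9, -1.0, 22.0]
grip_width: 0.4
finger_force: 11.1
```

Run:
```python
from h import *
c=shot('top','top5.png')
A=cv2.resize(load('top3')['pixels'][190:290,230:360,::-1],None,fx=3,fy=3);B=cv2.resize(c['pixels'][190:290,230:360,::-1],None,fx=3,fy=3)
s=shot('side','side5.png')['pixels'][180:340,250:430,::-1]
s=cv2.resize(s,None,fx=1.7,fy=1.7);H=np.zeros((580,780,3),np.uint8);H[:300,:390]=A;H[:300,390:]=B;H[300:300+272,:306]=s[:272]
cv2.imwrite('pics/end.png',H);o=bot.get_obs();print(o['tool_pos'],o['contact_force'],o['dq'].round(3))
```

```text
[580.78693125 -63.36488284  73.9116161 ] [-4.86813691  0.06423552 21.47770177] [-0.001  0.     0.001 -0.001 -0.001  0.   ]
```

View pics/end.png

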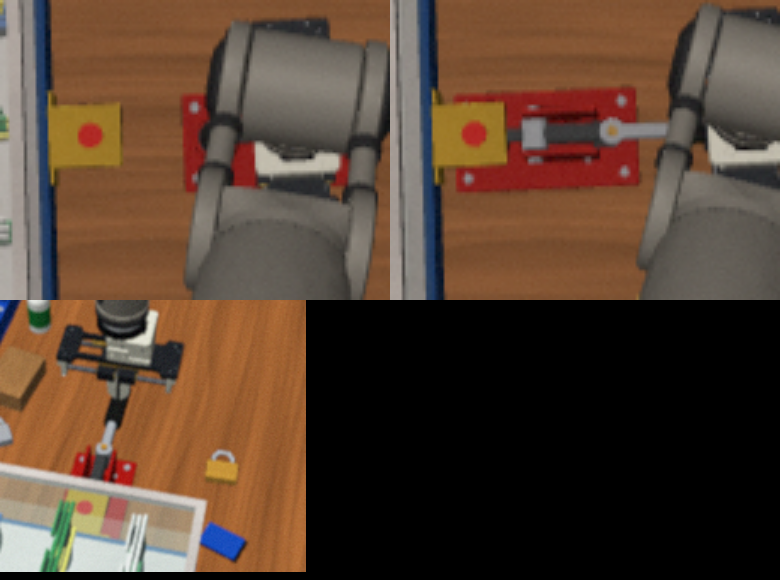

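```bash
python3 -c "
from plant import bot
print(bot.close_job())"
```

```text
the job is handed in; nothing more can be done
None
```

The job is handed in: the handle is seated in line, the jack stands under the red spot within a few millimetres by camera, and the fingers are holding the pump handle at its stop with about 22 N. The showcase looks raised in the last picture; the hand-in returned no pass or fail result.

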